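Shim the rocking portioning scale

ROBOT

A 6-joint arm with a two-finger parallel gripper is mounted at the origin on the work surface. World frame = base frame: x ahead of the robot, y to its left, z up, the work surface at z = 0. Lengths are in m, angles in degrees, forces in N, time in s.
With the tool pointing down it reaches from about 0.4 to 0.825 m from the base axis. Payload 7 kg.
Tool frame: the origin (TCP) lies on the centre line of the jaws, within the pads' length; the fingertips stand 11 mm ahead of it and the grasp point (between the pads) lies 8 mm behind it; z points along the fingers, y is the line along which they close (so a half turn about z gives the same grasp; the last joint's range is limited). The gripper opens to 88 mm and grips with 3 to 60 N. Pads are 19 mm wide; open, the fingers measure 130 mm over their backs; the gripper's body (78 mm by 193 mm) begins 47 mm behind the grasp point.
Start: joints at [-58.264, 20.546, 0.682, 0, -70.136, -16.507], TCP at [0.177, -0.651, 0.238] pointing down, gripper open.
Joint ranges: [-176.03, 176.03], [-82.01, 121.73], [-58.28, 71.71], [-173.87, 95.51], [-174.79, -0.11], [-173.66, 173.66]. Speed limits (degrees/s): [136.94, 136.94, 172.46, 180, 180, 180].

INTERFACE

Orientations are given as [roll, pitch, yaw] about the fixed x, y, z axes, in that order (R = Rz(yaw) Ry(pitch) Rx(roll)).
In Python, from plant import r, capture, camera_model, job gives the robot as it stands.
- The arm moves only by the tool drive_tool, never from a script. Its argument "increments" is a list that holds one entry, the list of rows, each a list of 5 numbers: the gripper's target within -1 to 1 (fully open at 1, half-way at 0, shut at -1), then the shift along the tool's x, y, z scaled (see below), then the turn about the tool's z scaled (see below). In form: [[[gripper, tx, ty, tz, roll], ...]]. A call has 1 to 5 rows; each row is the pose to reach, as a shift and turn from the pose commanded when the call began, along the tool's axes at that moment, turning the shorter way round; what a row does not reach only later rows make up. The controller multiplies each number of a shift by 120 mm and each number of a turn by 360 degrees. A row lasts 1/8 s, in which the tool goes at most 62.5 mm and 10.7 degrees, less where a joint would pass 70% of its speed; a pose out of reach is approached as far as the arm can. A call with a number of a shift or a turn outside -1 to 1 is refused whole. A call with a gripper value outside its range is refused whole. The fingers move at their own pace and stop on an object; "squeeze" is the grip in N (left out, the last holds). Time passes only in rows, so rows that repeat a pose let the fingers close. It gives the time, the measured TCP pose, the force, the opening and the grip force at its end, in the units of the state.
- r.get_state(): the state, without advancing time (a new reading comes with each control period).
- capture(name): name is "side" or "top" or "wrist"; returns the picture (420x560x3 uint8, red, green, blue); there is no depth.
- camera_model(name): a dict with "camera_matrix" (3x3 intrinsics, pixels), "rvec" (rotation vector, rad) and "tvec" (3), from world to camera coordinates, as OpenCV has them. Camera axes: x right, y down, z forward; pixel columns grow to the right and rows downward; lengths in m; the calibration is good to about 2 mm. A picture is of the moment at which its call begins: read the wrist's pose just before it. camera_model takes no time and is no camera call; for the wrist camera it gives the pose at the moment of the call.
- job.close_job(): hands the job in; it is judged then, once.
The state is a dict: "time_s": time; "joints": joint angles; "qd": joint speeds; "joint_torque": joint torques, N m; "tcp_pos": TCP position; "eef_rot": TCP orientation; "contact_force": force on the tool from outside, world axes, zero at the start; "moment": the same for the moment, N m; "gripper_width": finger opening in m; "gripper_force": force on a finger pad.
Only numpy, scipy, OpenCV 4.12 (cv2) and the standard library are available. Lean on these libraries where they do the work, as an engineer would, in place of code of your own. Each camera call takes 0.05 s, during which the arm holds its last target. There are 200 camera calls.

TASK

The portioning scale rocks because the foot under the platter corner nearest the orange wedge has lost its rubber pad. With the fingertips only, push that wedge along the bench, thin end first, under that bare foot until it takes the weight and the scale stands level and no longer rocks, without shoving the scale out of place or forcing the wedge so far that it jacks the corner up. Then press down on the platter corner above that foot to feel that it stands firm, and let go; do not pick up the wedge or the scale, and leave everything else where it is.

Things in the scene. Friction and masses are not known exactly. Their poses are not given: they have to be found in the camera images.
- scale: White portioning scale, loose, 2.4 kg; 240 (x) x 210 (y) mm, 68 high, shell underside 16 mm up. Origin: on the bench under its middle; x from the console and display end to the steel platter end, y left, z up. Rubber feet 24 mm square at (95,-85), (-95,85), (-95,-85) mm; the one at (95,85) is bare. It rests level on three feet; about 3 N down above the bare one tips that corner 7 mm.
- stud (a point): The bare foot: lowest point of a domed brass stud (radius 8 mm) under the platter-end left corner of the scale, hanging 7 mm above the bench, 20 mm inside the scale's left edge (+y) and 25 mm inside its platter end (+x). Axes as the scale's.
- press_corner (a point): Point on top of the flat steel platter straight above the stud, 68 mm above the bench. The platter is 172 (x) x 210 (y) mm; its corner lies 25 mm farther in x and 20 mm farther in y. Axes as the scale's.
- wedge_mid (a point): Middle of the underside of the orange plastic wedge, 60 g, 100 x 44 mm, flat on the bench left of the scale. x points along it to the thin end, which starts roughly towards the stud. Top slopes straight from 15 mm high (thick end) to 2.5 mm (thin end), 1 mm per 8 mm. It meets the stud when this point is about 17 mm short of it; a push of 4 to 6 N then seats it and it stays. It gives about 1 mm.
- wedge_tip (a point): Middle of the bottom edge of the wedge's thin end (2.5 mm thick, 44 mm wide). Axes as wedge_mid.
- wedge_butt (a point): Centre of the flat upright face of the wedge's thick end (44 mm wide, 15 mm high), 7.5 mm above the bench: the face to push on. x points into the wedge, towards its thin end. With the wedge seated it is still about 40 mm outside the scale's edge.
- cup: Small white bowl, loose, 72 mm across, 42 mm high, standing on the platter away from the bare foot. Origin: centre of its underside.
- jar: Closed glass jar of cocoa beans with a red lid, loose, 80 mm across, 112 mm high. Origin: centre of its underside.
- open_jar: Open glass jar with a white spoon in it, loose, 88 mm across, 85 mm high (spoon to 115 mm). Origin: centre of its underside.
- brush: Pastry brush with pink bristles, loose, lying flat, 180 mm long, 36 mm wide, 12 mm high; bristles towards x. Origin: on the bench near the ferrule, 59 mm from the bristle ends.
- scraper: Steel bench scraper with a dark wooden grip, lying flat, loose, 127 x 150 mm, 18 mm high. Origin: on the bench below the grip.
- pod: Ripe cacao pod, loose, lying on its side, about 170 mm long and 78 mm thick. Origin: on the bench under its middle.
- bowl: Steel mixing bowl with a blue-handled spatula, loose, 230 mm across, 88 mm high (handle to 135 mm). Origin: centre of its underside.

How it is judged (in metres and radians):
On the way, in this order (a step that is already met when the one before it is completed fails the run):
1. the wedge is under the bare foot and takes some of the weight, the scale still level (y of stud in the frame of wedge_mid between -0.02 and 0.02 m and x of stud in the frame of wedge_mid between -0.045 and 0.045 m and contact force between wedge and scale above 0.5 N and angle between scale's own z axis and vertical below 0.012 rad and contact force between the fingers and scale below 0.3 N), for 0.2 s.
2. the platter corner above the bare foot is pressed down with the fingertips and does not give (y of stud in the frame of wedge_mid between -0.02 and 0.02 m and x of stud in the frame of wedge_mid between -0.045 and 0.045 m and contact force between wedge and scale above 0.5 N and contact force between the fingers and scale above 3 N and horizontal distance between the grasp point and press_corner below 0.045 m and angle between scale's own z axis and vertical below 0.018 rad), for 0.2 s.
At the end, for the whole second after the job is handed in: The wedge lies on the bench under the bare stud (stud within 20 mm of its centre line) and carries at least 0.5 N of the scale; the scale is at rest, level within 0.010 rad and within 15 mm of where it stood; every other thing is within 30 mm of its place (y of stud in the frame of wedge_mid between -0.02 and 0.02 m and x of stud in the frame of wedge_mid between -0.045 and 0.045 m and contact force between wedge and scale above 0.5 N and angle between scale's own z axis and vertical below 0.01 rad and distance of scale from where it was at the start of the episode below 0.015 m and linear speed of scale below 0.01 m/s and angular speed of scale below 0.05 rad/s and height (world z) of wedge_mid below 0.004 m and distance of each of cup, jar, open_jar, brush, scraper, pod, bowl from where it was at the start of the episode below 0.03 m); the robot touches nothing.
It fails at once if the wedge is lifted off the bench or tipped (height (world z) of wedge_mid above 0.01 m or angle between wedge_mid's own z axis and vertical above 0.15 rad).
It fails at once if the scale is lifted, tipped up or shoved more than 25 mm (height (world z) of scale above 0.012 m or angle between scale's own z axis and vertical above 0.09 rad or distance of scale from where it was at the start of the episode above 0.025 m).
It fails at once if any other thing on the bench is moved more than 30 mm from its place (distance of any of cup, jar, open_jar, brush, scraper, pod, bowl from where it was at the start of the episode above 0.03 m).
It also fails if it takes over 56 s, if anything falls off the work surface, if the arm or the gripper's body presses on something with over 40 N, if the wrist force passes 120 N, or if a joint passes its speed limit or range.

## Working session

There is one attempt and no reset: what is moved stays moved. The work goes in short steps, Python scripts to look and compute and a tool call to move; the robot and the scene stay as the last step left them, time stands still between calls to the robot, and variables do not carry over. Pictures are saved under pics/ and viewed, at most 10 in all, crops included, and the job is handed in when it is done.

Besides the shell and the picture viewer there is one more tool, called by a JSON object that holds its "fn" and its "kwargs", one argument or row to a line. drive_tool: Moves the arm, as the interface text tells. Its arguments: {"type":"object","properties":{"increments":{"type":"array"},"squeeze":{"type":"number"}},"required":["increments"]}

```bash
mkdir -p pics; cat > h.py <<'E'
import numpy as np, cv2
from plant import r, capture, camera_model, job
def cm(n):
    m=camera_model(n); return np.array(m["camera_matrix"],float),np.array(m["rvec"],float).reshape(3),np.array(m["tvec"],float).reshape(3)
def ray(n,px,z,m=None):
    K,rv,t=m or cm(n); R=cv2.Rodrigues(rv)[0]
    d=R.T@np.linalg.inv(K)@[px[0],px[1],1]; o=-R.T@t
    return o+d*(z-o[2])/d[2]
def proj(n,P,m=None):
    K,rv,t=m or cm(n); return cv2.projectPoints(np.array(P,float).reshape(-1,1,3),rv,t,K,None)[0].reshape(-1,2)
def save(n,f,crop=None,s=1):
    im=capture(n)[:,:,::-1]
    if crop: x0,y0,x1,y1=crop; im=im[y0:y1,x0:x1]
    cv2.imwrite("pics/"+f,cv2.resize(im,None,fx=s,fy=s,interpolation=cv2.INTER_CUBIC))
E
python3 - <<'E'
from h import *
save("top","t0.png",None,1.4); save("side","s0.png",None,1.4)
s=r.get_state();print({k:np.round(v,3).tolist() for k,v in s.items()})
for n in("top","side"):
  K,rv,t=cm(n);print(n,K[0,0],(-cv2.Rodrigues(rv)[0].T@t).round(3))
E
```

```text
{'time_s': 0.1, 'joints': [-58.265, 20.587, 0.638, -0.019, -70.136, -16.507], 'qd': [0.042, -0.043, 0.048, 0.152, 0.011, 0.002], 'joint_torque': [-0.001, -58.416, 29.375, 7.016, 0.01, -0.0], 'tcp_pos': [0.177, -0.651, 0.237], 'eef_rot': [179.913, -0.008, -164.779], 'contact_force': [0.767, -0.542, -0.576], 'moment': [-0.049, -0.007, -0.039], 'gripper_force': 0.0, 'gripper_width': 0.087}
top 533.4874085681557 [0.456 0.083 1.452]
side 451.1951373450596 [-0.048  0.853  0.909]
```

View pics/t0.png

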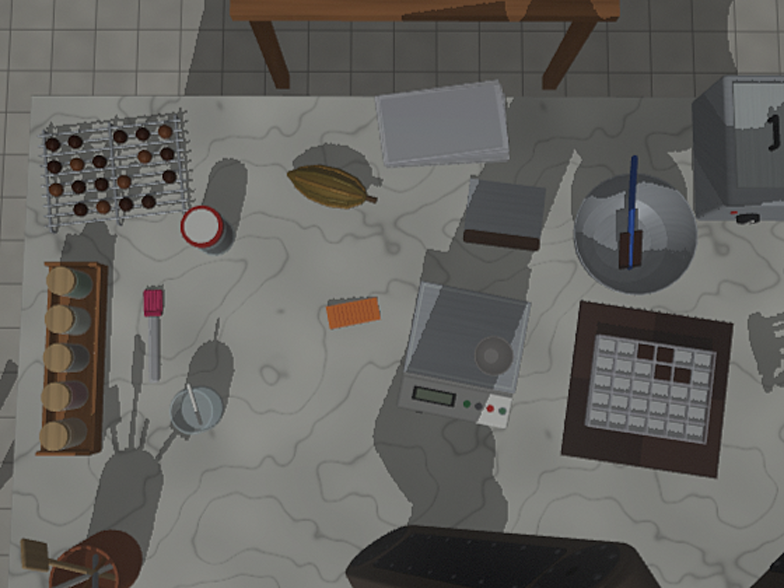

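View pics/s0.png

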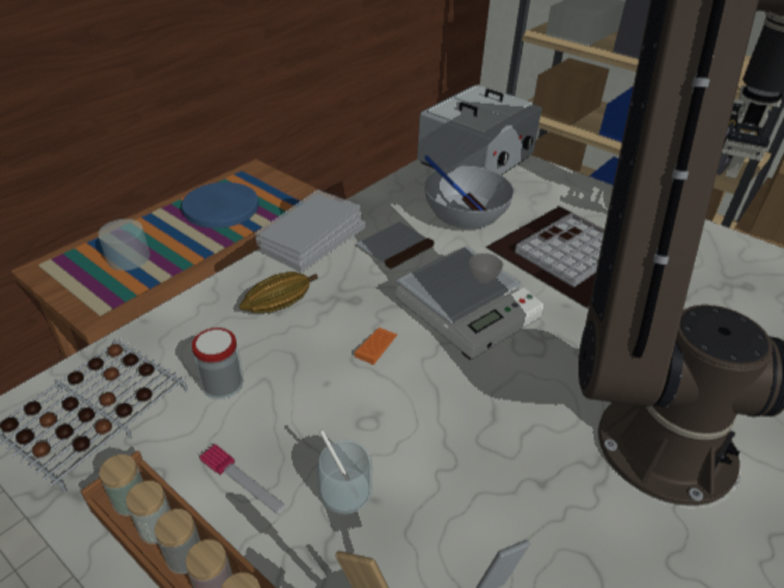

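The top view shows the wedge at about (353,312), 1.4x scale. The scale's platter-left corner is at (421,283) and the cup at (492,355). I'll enlarge that area to read corners.

```bash
python3 - <<'E'
from h import *
save("top","t1.png",(225,195,385,315),5)
E
```

```text
(no output)
```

View pics/t1.png

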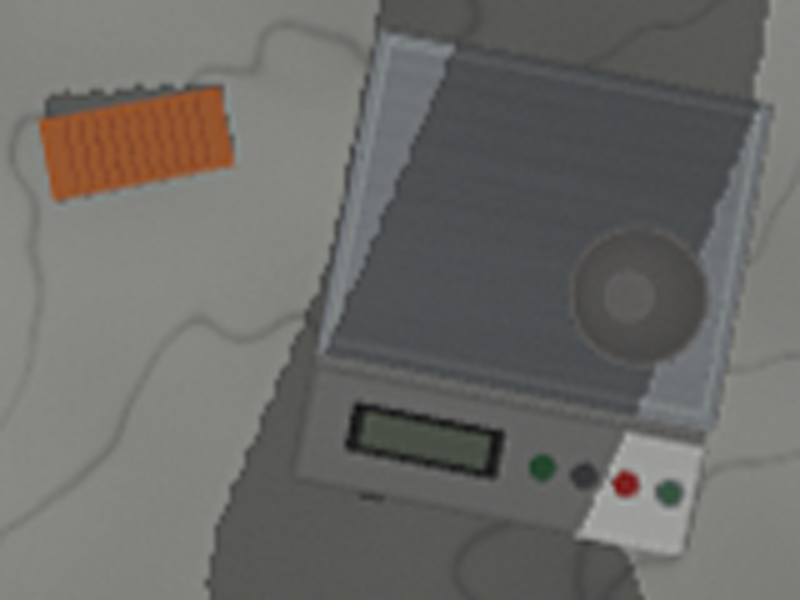

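The crop shows the platter corners at (380,33), (772,105), (712,430) and (320,355). The wedge corners are (40,120) and (57,202) at the thick end, and (222,86) and (234,165) at the thin end.

```bash
cat > m.py <<'E'
from h import *
m=cm("top")
f=lambda u,v,z:ray("top",(225+u/5-.4,195+v/5-.4),z,m)
c=[f(380,33,.068),f(772,105,.068),f(712,430,.068),f(320,355,.068)]
w=[f(40,120,.015),f(57,202,.015),f(222,86,.0025),f(234,165,.0025)]
n=np.linalg.norm
print("platter sides",n(c[0]-c[1]),n(c[1]-c[2]),n(c[0]-c[3]),n(c[2]-c[3]))
ex=(c[0]-c[3]+c[1]-c[2])[:2]; yaw=np.arctan2(ex[1],ex[0]); ex/=n(ex); ey=np.array([-ex[1],ex[0]])
ctr=np.mean(c,0)[:2]
stud=ctr+ex*(.086-.025)+ey*(.105-.020)
print("scale yaw",np.degrees(yaw),"stud",stud,"scale o",stud-.095*ex-.085*ey)
print("wedge len",n((w[2]+w[3]-w[0]-w[1])/2),"w",n(w[0]-w[1]),n(w[2]-w[3]))
butt=((w[0]+w[1])/2)[:2];tip=((w[2]+w[3])/2)[:2];mid=(butt+tip)/2
d=tip-butt;print("butt",butt,"tip",tip,"mid",mid,"yaw",np.degrees(np.arctan2(d[1],d[0])))
d/=n(d);e=stud-mid;print("stud in wedge",e@d,e@[-d[1],d[0]],"line yaw mid->stud",np.degrees(np.arctan2(e[1],e[0])))
E
python3 m.py
```

```text
platter sides 0.2071577998805301 0.17104100193001492 0.16998240813974533 0.2051889373314487
scale yaw -10.851000503554863 stud [0.57368695 0.00695654] scale o [ 0.46438381 -0.05863938]
wedge len 0.09949581647744897 w 0.04527329250977278 0.04361598243299951
butt [0.53547887 0.19726845] tip [0.55587673 0.10069157] mid [0.5456778  0.14898001] yaw -78.0739195141654
stud in wedge 0.14474597152993526 -0.0019445230625915373 line yaw mid->stud -78.84358696564081
```

```bash
cat > go.py <<'E'
from h import *
import sys
def rel(p,yaw,s=None):
    s=s or r.get_state(); y=np.radians(s["eef_rot"][2]); d=np.array(p)-s["tcp_pos"]
    x=np.array([np.cos(y),np.sin(y),0]);yy=np.array([np.sin(y),-np.cos(y),0])
    dy=(yaw-s["eef_rot"][2]+180)%360-180
    return np.round([d@x/.12,d@yy/.12,-d[2]/.12,-dy/360],4)
if __name__=="__main__":
    a=[float(v) for v in sys.argv[1:]]; s=r.get_state(); print(s["time_s"],s["tcp_pos"],s["eef_rot"],s["contact_force"]);print(rel(a[:3],a[3]))
E
python3 go.py .42 -.42 .25 -130; python3 go.py .3 -.4 .25 -130
```

```text
0.15 [ 0.17717973 -0.65097485  0.23686906] [ 1.79930765e+02 -7.76403058e-03 -1.64775458e+02] [0.53583186 0.57833163 0.31194312]
[-2.4579  1.3259 -0.1094 -0.0966]
0.15 [ 0.17717973 -0.65097485  0.23686906] [ 1.79930765e+02 -7.76403058e-03 -1.64775458e+02] [0.53583186 0.57833163 0.31194312]
[-1.5368  1.7493 -0.1094 -0.0966]
```

{"fn": "drive_tool", "kwargs": {
  "increments": [
    [[-1,-0.45,0.25,-0.05,-0.025],[-1,-0.9,0.5,-0.1,-0.05],[-1,-1,0.55,-0.1,-0.075]]
  ]
}}

```text
time_s: 0.52
tcp_pos: [0.2779, -0.5541, 0.2503]
eef_rot: [-179.9, 0.0, -137.3]
contact_force: [-0.2, -0.6, 0.1]
gripper_width: 0.0631
gripper_force: 0.0
```

```bash
python3 go.py .45 -.35 .25 -115
```

```text
0.525 [ 0.27793434 -0.55408124  0.25026579] [-1.79940900e+02  2.12093084e-02 -1.37312683e+02] [-0.17859726 -0.61789964  0.14225836]
[-2.207e+00  2.779e-01  2.200e-03 -6.200e-02]
```

{"fn": "drive_tool", "kwargs": {
  "increments": [
    [[-1,-0.5,0.07,0,-0.028],[-1,-1,0.13,0,-0.05],[-1,-1,0.13,0,-0.06]]
  ]
}}

```text
time_s: 0.9
tcp_pos: [0.3565, -0.4612, 0.2498]
eef_rot: [-180.0, 0.0, -115.7]
contact_force: [-0.6, -0.2, 0.4]
gripper_width: 0.0331
gripper_force: 0.0
```

```bash
python3 go.py .50 -.15 .25 -95
```

```text
0.9 [ 0.35645466 -0.46115908  0.24976174] [-1.79971347e+02  2.34551769e-02 -1.15735245e+02] [-0.59132766 -0.1701924   0.38333755]
[-2.8552e+00  4.8400e-02 -2.0000e-03 -5.7600e-02]
```

{"fn": "drive_tool", "kwargs": {
  "increments": [
    [[-1,-0.5,-0.1,0,-0.028],[-1,-1,-0.2,0,-0.056],[-1,-1,-0.2,0,-0.06]]
  ]
}}

```text
time_s: 1.27
tcp_pos: [0.4307, -0.3639, 0.2495]
eef_rot: [-180.0, 0.0, -94.2]
contact_force: [0.1, 0.1, 0.6]
gripper_width: 0.0035
gripper_force: 0.0
```

```bash
python3 go.py .53 .23 .25 -78.5
```

```text
1.275 [ 0.43065307 -0.3639481   0.24954101] [-1.79980208e+02  1.80423070e-02 -9.41534498e+01] [0.10745644 0.10404499 0.57671578]
[-4.9965e+00 -4.6720e-01 -3.8000e-03 -4.3500e-02]
```

{"fn": "drive_tool", "kwargs": {
  "increments": [
    [[-1,-0.5,-0.1,0,-0.025],[-1,-1,-0.25,0,-0.0435],[-1,-1,-0.25,0,-0.0435]]
  ]
}}

```text
time_s: 1.65
tcp_pos: [0.469, -0.2469, 0.2497]
eef_rot: [-180.0, 0.0, -78.6]
contact_force: [0.4, -1.0, -0.3]
gripper_width: 0.0005
gripper_force: 0.0
```

{"fn": "drive_tool", "kwargs": {
  "increments": [
    [[-1,-0.5,-0.25,0,0],[-1,-1,-0.5,0,0],[-1,-1,-0.5,0,0]]
  ]
}}

```text
time_s: 2.02
tcp_pos: [0.5044, -0.1185, 0.2495]
eef_rot: [-180.0, 0.0, -78.8]
contact_force: [0.6, -1.1, -0.8]
gripper_width: 0.0002
gripper_force: 0.0
```

{"fn": "drive_tool", "kwargs": {
  "increments": [
    [[-1,-0.5,-0.25,0,0],[-1,-1,-0.5,0,0],[-1,-1,-0.5,0,0]]
  ]
}}

```text
time_s: 2.4
tcp_pos: [0.5404, 0.0105, 0.2492]
eef_rot: [180.0, -0.0, -78.9]
contact_force: [-0.7, -0.4, -0.5]
gripper_width: 0.0005
gripper_force: 0.0
```

{"fn": "drive_tool", "kwargs": {
  "increments": [
    [[-1,-0.5,-0.1,0,0],[-1,-1,-0.2,0,0],[-1,-1,-0.2,0,0]]
  ]
}}

```text
time_s: 2.78
tcp_pos: [0.5403, 0.133, 0.2491]
eef_rot: [180.0, -0.0, -78.8]
contact_force: [0.2, -0.8, -0.1]
gripper_width: 0.0002
gripper_force: 0.0
```

```bash
python3 go.py .5286 .2311 .25 -78.5
```

```text
2.775 [0.54033286 0.13298501 0.24907737] [ 1.79962531e+02 -1.38330861e-02 -7.88119464e+01] [ 0.16046144 -0.76439585 -0.12272352]
[-0.8211 -0.0627 -0.0077 -0.0009]
```

{"fn": "drive_tool", "kwargs": {
  "increments": [
    [[-1,-0.42,-0.03,0,0],[-1,-0.82,-0.06,0.2,0],[-1,-0.82,-0.06,0.7,0],[-1,-0.82,-0.06,0.9,0],[-1,-0.82,-0.06,0.9,0]]
  ]
}}

```text
time_s: 3.4
tcp_pos: [0.5277, 0.2267, 0.1396]
eef_rot: [179.8, -0.1, -79.0]
contact_force: [-0.0, 0.2, 0.7]
gripper_width: 0.0007
gripper_force: 0.0
```

```bash
python3 - <<'E'
from h import *
w=capture("wrist")[:,:,::-1];t=capture("top")[200:320,215:335,::-1]
t=cv2.resize(t,(420,420),interpolation=cv2.INTER_CUBIC)
o=np.hstack([w,t]);cv2.imwrite("pics/c.png",cv2.resize(o,None,fx=.81,fy=.81))
E
python3 go.py .5286 .2311 .016 -78.8
```

```text
3.5 [0.52930783 0.22830675 0.14256365] [-1.79949492e+02 -6.32746476e-03 -7.89955596e+01] [0.24246741 1.51458583 0.38318757]
[-2.4000e-02  1.3000e-03  1.0547e+00 -5.0000e-04]
```

View pics/c.png

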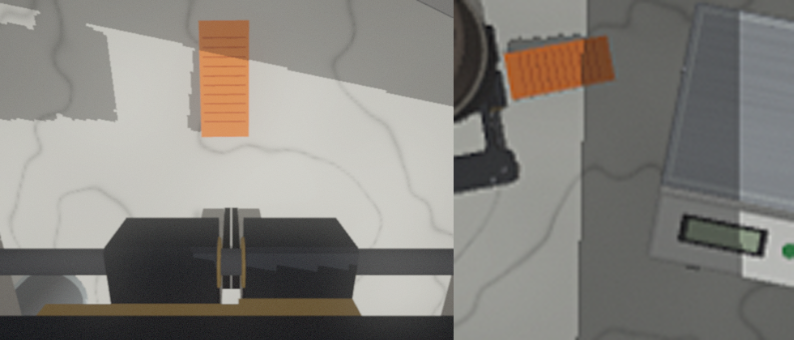

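The wrist view shows the wedge nearly in line with the fingers: butt corners (202,136) and (249,136), thin end (199,21) and (248,21). The path to the scale is clear.

```bash
python3 - <<'E'
from h import *
m=cm("wrist");q=lambda u,v,z:ray("wrist",(u/.81,v/.81),z,m)[:2]
b=(q(202,136,.015)+q(249,136,.015))/2;t=(q(199,21,.0025)+q(248,21,.0025))/2;d=t-b
print(b,t,np.linalg.norm(d),np.degrees(np.arctan2(d[1],d[0])))
s=r.get_state();c=s["tcp_pos"][:2];y=np.radians(s["eef_rot"][2]);n=np.array([np.sin(y),-np.cos(y)]);a=np.array([np.cos(y),np.sin(y)])
print(s["tcp_pos"],"butt in tool",(b-c)@a,(b-c)@n,"stud",(np.array([.5737,.007])-c)@a,(np.array([.5737,.007])-c)@n)
b=np.array([.5355,.1973]);print("butt top-cam in tool",(b-c)@a,(b-c)@n)
E
```

```text
[0.54040145 0.20050843] [0.56081508 0.10298448] 0.09963753193884156 -78.17758972797175
[0.52930783 0.22830675 0.14256365] butt in tool 0.02940477838857104 -0.005583350457474355 stud 0.22571124916956806 -0.0013317515570300052
butt top-cam in tool 0.03161860111054385 -0.00015958713351152377
```

{"fn": "drive_tool", "kwargs": {
  "increments": [
    [[-1,-0.03,-0.025,0.4,0],[-1,-0.03,-0.025,0.8,0],[-1,-0.03,-0.025,0.95,0],[-1,-0.03,-0.025,0.95,0],[-1,-0.03,-0.025,0.95,0]]
  ]
}}

```text
time_s: 4.12
tcp_pos: [0.5319, 0.2341, 0.0296]
eef_rot: [-179.8, 0.1, -78.9]
contact_force: [-0.0, 0.4, 1.4]
gripper_width: 0.0004
gripper_force: 0.0
```

{"fn": "drive_tool", "kwargs": {
  "increments": [
    [[-1,0,0,0.11,0],[-1,0,0,0.11,0],[-1,0.06,0,0.11,0],[-1,0.12,0,0.11,0],[-1,0.12,0,0.11,0]]
  ]
}}

```text
time_s: 4.75
tcp_pos: [0.5334, 0.2187, 0.0145]
eef_rot: [180.0, -0.0, -79.0]
contact_force: [-0.5, -0.4, -0.6]
gripper_width: 0.0007
gripper_force: 0.0
```

```bash
python3 - <<'E'
from h import *
w=capture("wrist")[:,:,::-1];t=capture("top")[200:320,215:335,::-1]
t=cv2.resize(t,(420,420),interpolation=cv2.INTER_CUBIC)
o=np.hstack([w,t]);cv2.imwrite("pics/d.png",cv2.resize(o,None,fx=.81,fy=.81))
s=r.get_state();print(s["tcp_pos"],s["contact_force"])
E
```

```text
[0.53346076 0.21919583 0.01451244] [-0.02885232 -0.54624706  0.26061865]
```

View pics/d.png

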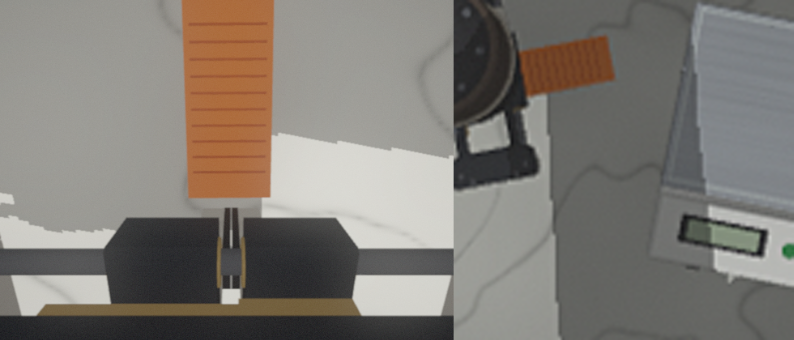

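{"fn": "drive_tool", "kwargs": {
  "increments": [
    [[-1,0.1,0,0,0],[-1,0.25,0,0,0],[-1,0.4,0,0,0],[-1,0.5,0,0,0],[-1,0.55,0,0,0]]
  ]
}}

```text
time_s: 5.48
tcp_pos: [0.5461, 0.1534, 0.0143]
eef_rot: [180.0, -0.0, -79.0]
contact_force: [-0.1, 0.4, -0.2]
gripper_width: 0.0008
gripper_force: 0.2
```

{"fn": "drive_tool", "kwargs": {
  "increments": [
    [[-1,0.1,0,0,0],[-1,0.2,0,0,0],[-1,0.3,0,0,0],[-1,0.35,0,0,0],[-1,0.35,0,0,0]]
  ]
}}

```text
time_s: 6.1
tcp_pos: [0.554, 0.1128, 0.0143]
eef_rot: [180.0, -0.0, -79.0]
contact_force: [-1.2, -0.2, -0.8]
gripper_width: 0.0007
gripper_force: 0.0
```

```bash
python3 - <<'E'
from h import *
w=capture("wrist")[:,:,::-1];t=capture("top")[200:320,245:365,::-1]
t=cv2.resize(t,(420,420),interpolation=cv2.INTER_CUBIC)
o=np.hstack([w,t]);cv2.imwrite("pics/e.png",cv2.resize(o,None,fx=.81,fy=.81))
s=r.get_state();print(s["tcp_pos"],s["contact_force"],s["eef_rot"])
E
```

```text
[0.55401317 0.11334419 0.01431043] [ 0.17521294 -0.25305839  0.41094933] [ 1.79993111e+02 -2.90839371e-03 -7.89198794e+01]
```

View pics/e.png

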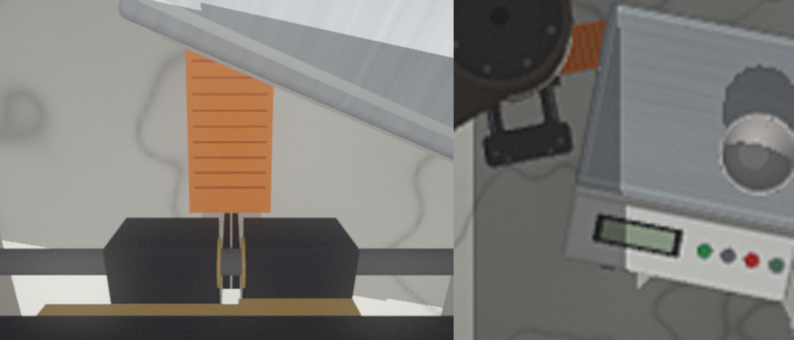

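The wrist view shows the wedge's thin end entering under the scale, squarely against the fingers: butt (189–270, 212), platter corner about (125,8). I'll check the stud's lateral position from this.

```bash
python3 - <<'E'
from h import *
m=cm("wrist");q=lambda u,v,z:ray("wrist",(u/.81,v/.81),z,m)[:2]
s=r.get_state();c=s["tcp_pos"][:2];y=np.radians(s["eef_rot"][2]);n=np.array([np.sin(y),-np.cos(y)]);a=np.array([np.cos(y),np.sin(y)])
T=lambda p:np.round([(p-c)@a,(p-c)@n],4)
b=(q(189,212,.015)+q(270,212,.015))/2
ya=np.radians(-10.85);ex=np.array([np.cos(ya),np.sin(ya)]);ey=np.array([-ex[1],ex[0]])
cn=q(124,8,.060)
print("butt",b,T(b),"corner",cn,T(cn),"stud wrist",cn-.025*ex-.02*ey,T(cn-.025*ex-.02*ey),"stud top",T(np.array([.5737,.007])))
p=q(453,158,.055)-q(135,18,.055);print("edge yaw",np.degrees(np.arctan2(p[1],p[0])))
E
```

```text
butt [0.55750143 0.10143739] [ 0.0124 -0.0011] corner [0.6062025  0.01915588] [ 0.1025 -0.0331] stud wrist [0.57788464 0.00421938] [ 0.1117 -0.0025] stud top [0.1081 0.0011]
edge yaw 168.62754299757418
```

{"fn": "drive_tool", "kwargs": {
  "increments": [
    [[-1,0.06,0,0,0],[-1,0.12,0,0,0],[-1,0.18,0,0,0],[-1,0.2,0,0,0],[-1,0.2,0,0,0]]
  ]
}}

```text
time_s: 6.82
tcp_pos: [0.5586, 0.0895, 0.0143]
eef_rot: [180.0, -0.0, -78.9]
contact_force: [-0.7, 0.1, -0.1]
gripper_width: 0.0006
gripper_force: 0.0
```

{"fn": "drive_tool", "kwargs": {
  "increments": [
    [[-1,0.015,0,0,0],[-1,0.03,0,0,0],[-1,0.03,0,0,0]]
  ]
}}

```text
time_s: 7.2
tcp_pos: [0.5593, 0.0862, 0.0143]
eef_rot: [180.0, -0.0, -78.9]
contact_force: [-0.1, -0.5, 0.2]
gripper_width: 0.0009
gripper_force: 0.0
```

{"fn": "drive_tool", "kwargs": {
  "increments": [
    [[-1,0.008,0,0,0],[-1,0.016,0,0,0],[-1,0.016,0,0,0]]
  ]
}}

```text
time_s: 7.58
tcp_pos: [0.5597, 0.0843, 0.0144]
eef_rot: [180.0, -0.0, -78.9]
contact_force: [0.5, 0.3, 0.0]
gripper_width: 0.0008
gripper_force: 0.0
```

{"fn": "drive_tool", "kwargs": {
  "increments": [
    [[-1,0.008,0,0,0],[-1,0.016,0,0,0],[-1,0.016,0,0,0]]
  ]
}}

```text
time_s: 7.95
tcp_pos: [0.5601, 0.0824, 0.0144]
eef_rot: [180.0, -0.0, -78.9]
contact_force: [-0.2, -0.6, -0.5]
gripper_width: 0.0006
gripper_force: 0.0
```

{"fn": "drive_tool", "kwargs": {
  "increments": [
    [[-1,0.008,0,0,0],[-1,0.012,0,0,0],[-1,0.012,0,0,0]]
  ]
}}

```text
time_s: 8.32
tcp_pos: [0.5604, 0.081, 0.0144]
eef_rot: [180.0, -0.0, -78.9]
contact_force: [0.6, -0.7, 0.4]
gripper_width: 0.0002
gripper_force: 0.0
```

{"fn": "drive_tool", "kwargs": {
  "increments": [
    [[-1,0.008,0,0,0],[-1,0.012,0,0,0],[-1,0.012,0,0,0]]
  ]
}}

```text
time_s: 8.7
tcp_pos: [0.5607, 0.0797, 0.0144]
eef_rot: [-180.0, 0.0, -78.9]
contact_force: [-0.1, 0.6, -0.6]
gripper_width: 0.0003
gripper_force: 0.2
```

{"fn": "drive_tool", "kwargs": {
  "increments": [
    [[-1,0.008,0,0,0],[-1,0.012,0,0,0],[-1,0.012,0,0,0]]
  ]
}}

```text
time_s: 9.07
tcp_pos: [0.561, 0.0785, 0.0144]
eef_rot: [-180.0, 0.0, -78.9]
contact_force: [-0.3, 3.0, -0.3]
gripper_width: 0.0002
gripper_force: 1.7
```

{"fn": "drive_tool", "kwargs": {
  "increments": [
    [[-1,0.008,0,0,0],[-1,0.008,0,0,0]]
  ]
}}

```text
time_s: 9.32
tcp_pos: [0.5612, 0.0777, 0.0144]
eef_rot: [-180.0, 0.0, -78.9]
contact_force: [-1.0, 4.9, -1.2]
gripper_width: 0.0002
gripper_force: 2.5
```

{"fn": "drive_tool", "kwargs": {
  "increments": [
    [[-1,0.002,0,0,0],[-1,0.002,0,0,0],[-1,0.002,0,0,0]]
  ]
}}

```text
time_s: 9.7
tcp_pos: [0.5613, 0.0776, 0.0144]
eef_rot: [-180.0, 0.0, -78.9]
contact_force: [-1.6, 5.3, 0.4]
gripper_width: 0.0003
gripper_force: 3.0
```

{"fn": "drive_tool", "kwargs": {
  "increments": [
    [[-1,0,0,0,0]]
  ]
}}

```text
time_s: 9.82
tcp_pos: [0.5613, 0.0776, 0.0144]
eef_rot: [-180.0, 0.0, -78.9]
contact_force: [-1.1, 5.5, -0.3]
gripper_width: 0.0009
gripper_force: 3.0
```

{"fn": "drive_tool", "kwargs": {
  "increments": [
    [[-1,-0.03,0,0,0],[-1,-0.15,0,0,0],[-1,-0.35,0,0,0],[-1,-0.35,0,-0.4,0],[-1,-0.35,0,-0.8,0]]
  ]
}}

```text
time_s: 10.45
tcp_pos: [0.5524, 0.1189, 0.111]
eef_rot: [179.9, -0.1, -78.9]
contact_force: [0.9, -0.0, 0.6]
gripper_width: 0.0003
gripper_force: 0.0
```

{"fn": "drive_tool", "kwargs": {
  "increments": [
    [[-1,0,0,-0.3,0],[-1,0,0,-0.5,0],[-1,0,0,-0.5,0]]
  ]
}}

```text
time_s: 10.82
tcp_pos: [0.554, 0.1193, 0.1726]
eef_rot: [-179.8, 0.1, -78.9]
contact_force: [0.1, -0.2, -0.5]
gripper_width: 0.0005
gripper_force: 0.0
```

```bash
python3 - <<'E'
from h import *
w=capture("wrist")[:,:,::-1];t=capture("top")[200:320,245:365,::-1]
t=cv2.resize(t,(420,420),interpolation=cv2.INTER_CUBIC)
o=np.hstack([w,t]);cv2.imwrite("pics/f.png",cv2.resize(o,None,fx=.81,fy=.81))
E
python3 go.py .5758 .0056 .15 -78.9
```

```text
10.925 [0.55261184 0.11861979 0.17007994] [ 1.79985878e+02  6.80260272e-03 -7.89056838e+01] [ 0.01764777 -0.90338839 -0.12136563]
[ 0.9614 -0.0084  0.1673 -0.    ]
```

View pics/f.png

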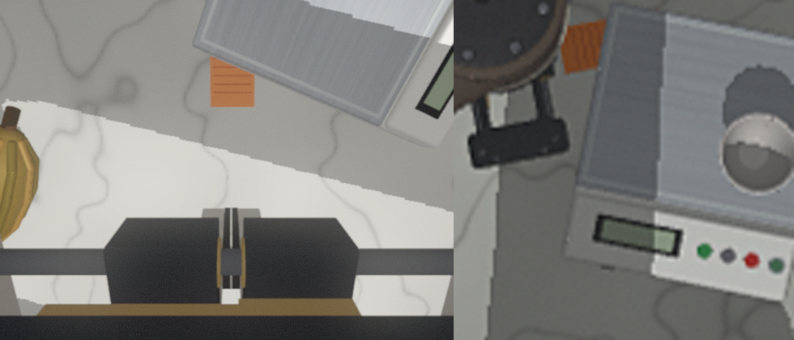

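The wedge stayed seated when I backed off: it sits under the platter-left corner with its butt at (211–254,106), and the scale hasn't moved. Next I'll move over the corner.

{"fn": "drive_tool", "kwargs": {
  "increments": [
    [[-1,0.4,0,0,0],[-1,0.8,0,0.1,0],[-1,0.97,0,0.2,0],[-1,0.97,0,0.3,0],[-1,0.97,0,0.4,0]]
  ]
}}

```text
time_s: 11.55
tcp_pos: [0.5751, 0.0046, 0.121]
eef_rot: [179.9, -0.0, -78.9]
contact_force: [-0.3, -0.4, 0.0]
gripper_width: 0.0006
gripper_force: 0.0
```

{"fn": "drive_tool", "kwargs": {
  "increments": [
    [[-1,0,0,0.1,0],[-1,0,0,0.2,0],[-1,0,0,0.25,0],[-1,0,0,0.25,0]]
  ]
}}

```text
time_s: 12.05
tcp_pos: [0.5752, 0.0042, 0.0919]
eef_rot: [180.0, -0.0, -78.9]
contact_force: [-0.0, -0.3, 0.4]
gripper_width: 0.0003
gripper_force: 0.0
```

Next, slow steps down to touch the platter, with contact expected at TCP z of about 0.079.

{"fn": "drive_tool", "kwargs": {
  "increments": [
    [[-1,0,0,0.03,0],[-1,0,0,0.06,0],[-1,0,0,0.085,0],[-1,0,0,0.085,0]]
  ]
}}

```text
time_s: 12.55
tcp_pos: [0.5753, 0.004, 0.0819]
eef_rot: [180.0, -0.0, -78.9]
contact_force: [0.1, -0.9, -0.1]
gripper_width: 0.0005
gripper_force: 0.0
```

{"fn": "drive_tool", "kwargs": {
  "increments": [
    [[-1,0,0,0.008,0],[-1,0,0,0.016,0],[-1,0,0,0.016,0]]
  ]
}}

```text
time_s: 12.92
tcp_pos: [0.5754, 0.0041, 0.0802]
eef_rot: [-180.0, 0.0, -78.9]
contact_force: [-0.2, -0.5, 0.3]
gripper_width: 0.0002
gripper_force: 0.0
```

{"fn": "drive_tool", "kwargs": {
  "increments": [
    [[-1,0,0,0.006,0],[-1,0,0,0.01,0],[-1,0,0,0.01,0]]
  ]
}}

```text
time_s: 13.3
tcp_pos: [0.5755, 0.0041, 0.0793]
eef_rot: [-180.0, -0.0, -78.9]
contact_force: [-1.3, 1.0, 3.3]
gripper_width: 0.0002
gripper_force: 2.0
```

{"fn": "drive_tool", "kwargs": {
  "increments": [
    [[-1,0,0,0.004,0],[-1,0,0,0.006,0],[-1,0,0,0.006,0]]
  ]
}}

```text
time_s: 13.68
tcp_pos: [0.5756, 0.0042, 0.0792]
eef_rot: [-180.0, -0.0, -78.9]
contact_force: [-4.2, 0.4, 10.3]
gripper_width: 0.0006
gripper_force: 4.8
```

{"fn": "drive_tool", "kwargs": {
  "increments": [
    [[-1,0,0,-0.001,0],[-1,0,0,-0.001,0],[-1,0,0,-0.001,0]]
  ]
}}

```text
time_s: 14.05
tcp_pos: [0.5756, 0.0041, 0.0792]
eef_rot: [-180.0, -0.0, -78.9]
contact_force: [-3.5, 1.0, 8.6]
gripper_width: 0.0005
gripper_force: 4.4
```

{"fn": "drive_tool", "kwargs": {
  "increments": [
    [[-1,0,0,-0.05,0],[-1,0,0,-0.3,0],[-1,0,0,-0.8,0],[-1,0,0,-0.9,0],[-1,0,0,-0.9,0]]
  ]
}}

```text
time_s: 14.68
tcp_pos: [0.5759, 0.0043, 0.1874]
eef_rot: [-179.9, 0.0, -78.9]
contact_force: [0.3, -0.7, -1.0]
gripper_width: 0.0003
gripper_force: 0.0
```

{"fn": "drive_tool", "kwargs": {
  "increments": [
    [[-1,-0.4,0,0,0],[-1,-0.8,0,0,0],[-1,-1,0,0,0],[-1,-1,0,0,0],[-1,-1,0,0,0]]
  ]
}}

```text
time_s: 15.3
tcp_pos: [0.5518, 0.1214, 0.1852]
eef_rot: [179.9, -0.0, -78.9]
contact_force: [-0.1, -0.3, 0.9]
gripper_width: 0.0002
gripper_force: 0.0
```

```bash
python3 - <<'E'
from h import *
w=capture("wrist")[:,:,::-1];t=capture("top")[200:320,245:365,::-1]
t=cv2.resize(t,(420,420),interpolation=cv2.INTER_CUBIC)
o=np.hstack([w,t]);cv2.imwrite("pics/g.png",cv2.resize(o,None,fx=.81,fy=.81))
E
```

```text
(no output)
```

View pics/g.png

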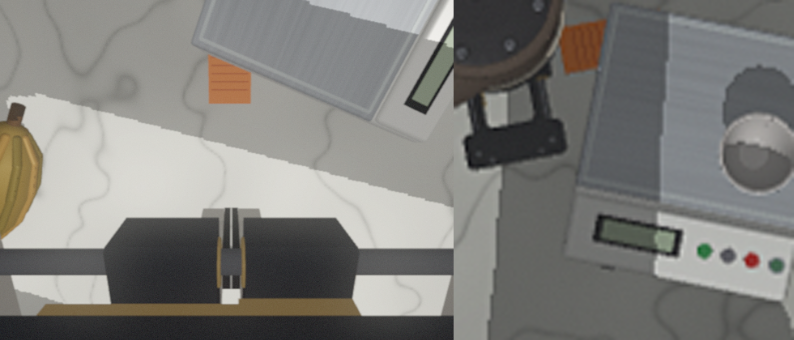

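After the press, the wedge (butt 209–251, 103), scale and cup are all where they were, and the corner didn't drop under 9–10 N. I'm handing in.

```bash
python3 -c "
from plant import job
print(job.close_job())"
```

```text
the job is handed in; nothing more can be done
None
```

The wedge is seated under the bare foot (pushed in with about 5.5 N), the corner held firm under a 9–10 N press, nothing else appears to have moved, and the job is handed in; no verdict came back.

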